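# Roll-test copper bars on a flat plate

### The job

Check the three copper bars for straightness: with a fingertip pressed lightly on the middle of each, roll it away from the robot by half a turn across the steel plate, so that its dimple goes from top to bottom; do not press hard, and let the finger give way where a bar lifts. When all three have been turned over, lay any bar that lifted or wobbled in the grey reject tray and leave the straight ones lying on the plate, never picking them up. Do not disturb the ring tin, the sanding block or the polish jar.

Things in the scene. Friction and masses are not known exactly. Their poses are not given: they have to be found in the camera images.
- plate: Fixed flat steel plate, 140 mm (its x, away from the robot) by 400 mm (its y) and 20 mm thick. Origin at the centre of its underside on the bench. Strips 6 mm wide and 3 mm high run along the near (-x) and far (+x) edges on top; the bars lie end to end in a row along y, their middles about 125 mm apart, just clear of the near strip.
- bar_a: One of three like copper bars, straight or bent: round, 12 mm diameter, 100 mm long, about 0.1 kg. Origin on its centre line at mid-length, 6 mm above what it lies on. y runs along the bar; z, straight up at the start, turns with the bar as it rolls. A small dark dimple, 40 mm from the middle on the -y side, marks its +z side.
- bar_b: One of three like copper bars, straight or bent; size and axes as bar_a. Any bar can be the bent one; bars swap places. Rolled under a finger, a bar travels half as far as the fingertip: 19 mm for half a turn, 38 mm of finger travel. A straight one keeps its height. Left alone it may roll on a little.
- bar_c: One of three like copper bars, straight or bent; size and axes as bar_a. A bent bar is bowed 3 mm sideways (middle 32 mm straight) and starts with the bow level, towards the robot, at the same height as a straight one. Rolled away, its middle climbs 3 mm in the first quarter turn, then drops over to lie level again, dimple down.
- tray: Fixed grey plastic reject tray, to the left or right of the plate, open on top, 140 mm (its x) by 90 mm (its y) by 30 mm high outside, walls and floor 4 mm. Origin at the centre of its underside.
- ring_tin: Bystander: open aluminium tin of copper split rings, 76 mm diameter, 32 mm high; origin at the centre of its underside. On the other side of the plate from the tray. Leave it alone.
- block: Bystander: wooden sanding block, 50 by 90 mm, 32 mm high, beyond the plate; origin at the centre of its underside. Leave it alone.
- polish: Bystander: closed red jar with a yellow cap, 56 mm diameter, 75 mm high, beyond the plate; origin at the centre of its underside. Leave it alone.
There are look-alikes about, which are no part of the job. What is shaped like the bar_c but yellow is not meant. Of the things that look like the tray, take the one that is farthest from the robot's base at the start.

How it is judged:
On the way:
1. all three bars have been rolled half a turn (dimple underneath, within about 70 degrees) and lie on the plate (angle between each of bar_a, bar_b, bar_c's own z axis and vertical above 1.9 rad and z of bar_a in the frame of plate between 0.022 and 0.031 m and x of bar_a in the frame of plate between -0.068 and 0.068 m and y of bar_a in the frame of plate between -0.2 and 0.2 m and z of bar_b in the frame of plate between 0.022 and 0.031 m and x of bar_b in the frame of plate between -0.068 and 0.068 m and y of bar_b in the frame of plate between -0.2 and 0.2 m and z of bar_c in the frame of plate between 0.022 and 0.031 m and x of bar_c in the frame of plate between -0.068 and 0.068 m and y of bar_c in the frame of plate between -0.2 and 0.2 m), for 0.2 s.
At the end, for the whole second after the job is handed in: The bent bar lies on the floor of the reject tray (its middle inside the walls and less than 20 mm above the tray's underside), both straight bars lie on the plate, and all three are at rest (under 30 mm/s) (z of bar_a in the frame of plate between 0.022 and 0.031 m and x of bar_a in the frame of plate between -0.068 and 0.068 m and y of bar_a in the frame of plate between -0.2 and 0.2 m and z of bar_c in the frame of plate between 0.022 and 0.031 m and x of bar_c in the frame of plate between -0.068 and 0.068 m and y of bar_c in the frame of plate between -0.2 and 0.2 m and x of bar_b in the frame of tray between -0.066 and 0.066 m and y of bar_b in the frame of tray between -0.041 and 0.041 m and z of bar_b in the frame of tray between 0 and 0.02 m and linear speed of each of bar_a, bar_b, bar_c below 0.03 m/s); the robot touches nothing.
It fails at once if a bar is pressed on the plate with more than 30 N (contact force between any of bar_a, bar_b, bar_c and plate above 30 N).
It fails at once if a straight bar is lifted off the plate by more than 20 mm (z of any of bar_a, bar_c in the frame of plate above 0.046 m).
It fails at once if the ring tin, sanding block or polish jar is moved by more than 20 mm (distance of any of ring_tin, block, polish from where it was at the start of the episode above 0.02 m).
It also fails if it takes over 72 s, if anything falls off the work surface, if the arm or the gripper's body presses on something with over 40 N, if the wrist force passes 120 N, or if a joint passes its speed limit or range.

### The arm

A 6-joint arm with a two-finger parallel gripper is mounted at the origin on the work surface. World frame = base frame: x ahead of the robot, y to its left, z up, the work surface at z = 0. Lengths are in m, angles in rad, forces in N, time in s.
With the tool pointing down it reaches from about 0.3 to 0.775 m from the base axis. Payload 14.6 kg.
Tool frame: the origin (TCP) lies between the finger pads; the fingertips stand 19 mm ahead of it and the grasp point (between the pads) is the TCP; z points along the fingers, y is the direction in which the jaws open and shut (so a half turn about z gives the same grasp; the last joint's range is limited). The gripper opens to 94 mm and grips with 3 to 60 N. Pads are 16 mm wide; open, the fingers measure 119 mm over their backs; the gripper's body (75 mm by 177 mm) begins 78 mm behind the grasp point.
Start: joints at [-1.331, 0.3, 1.521, -0, 1.321, -0.067], TCP at [0.166, -0.524, 0.224] pointing down, gripper open.
Joint ranges: [-3.03, 3.03], [-0.79, 2.21], [0.23, 2.52], [-1.04, 4.18], [0, 3.07], [-2.55, 2.55]. Speed limits (rad/s): [2.22, 2.22, 2.57, 3.14, 3.14, 3.14].

### API

Orientations are given as [roll, pitch, yaw] about the fixed x, y, z axes, in that order (R = Rz(yaw) Ry(pitch) Rx(roll)).
In Python, from station import telemetry, vision, ctrl gives the robot as it stands. The module is installed in compiled form; this text tells all that it offers.
- The arm moves only by the shell command python3 -m creep 'ROWS' [FORCE]. ROWS is JSON, a list of rows, each a list of 3 entries, a list of its own where there are three numbers: the shift along the tool's x, y, z in units of 50 mm (1.0 is 50 mm), then the turn about the tool's z in units of 8 degrees (1.0 is 8 degrees), then the opening, from 0 (shut) to 1 (fully open). In form: [[[tx, ty, tz], twist, gripper], ...]. A call has 1 to 12 rows; each row is the pose to reach, as a shift and turn from the pose commanded when the call began, along the tool's axes at that moment; what a row does not reach only later rows make up. A row lasts 1/10 s, in which the tool goes at most 50 mm and 8.59 degrees, less where a joint would pass 70% of its speed; a pose out of reach is approached as far as the arm can. A call with a gripper value outside its range is refused whole. The fingers move at their own pace and stop on an object; FORCE is the grip in N (left out, the last holds). Time passes only in rows, so rows that repeat a pose let the fingers close. It gives the time, the measured TCP pose, the force and the opening at its end, in the units of the state.
- telemetry.get_obs(): the state, without advancing time (a new reading comes with each control period).
- vision.camera(name): name is "scene" or "side" or "wrist"; returns a dict with "img" (480x640x3 uint8, red, green, blue), "depth" (480x640 float32, m along the optical axis (not along the pixel's ray), 0 where there is no reading), "vertical_fov" (degrees; the focal length in pixels is half the picture's height over the tangent of half this angle, whatever the lens; pixels are square), "cx", "cy" (the principal point, pixels), "extrinsics" (4x4, takes a point from camera to world coordinates); the wrist camera has in their place "hand_eye" (4x4, takes a point from camera to tool coordinates, whose origin is the TCP and whose axes are the flange's). Camera axes: x right, y down, z forward; pixel columns grow to the right and rows downward; lengths in m; the calibration is good to about 2 mm. A picture is of the moment at which its call begins: read the wrist's pose just before it.
- ctrl.hand_in(): hands the job in, once; it reports no verdict.
The state is a dict: "time_s": time; "qpos": joint angles; "joint_vel": joint speeds; "tau": joint torques, N m; "ee_pos": TCP position; "eef_rot": TCP orientation; "force": force on the tool from outside, world axes, zero at the start; "moment": the same for the moment, N m; "grip_width": finger opening in m.
Only numpy, scipy, OpenCV 4.12 (cv2) and the standard library are available. Lean on these libraries where they do the work, as an engineer would, in place of code of your own. Each camera call takes 0.05 s, during which the arm holds its last target.

## Working session

There is one attempt and no reset: what is moved stays moved. The work goes in short steps, Python scripts to look and compute and a shell command to move; the robot and the scene stay as the last step left them, time stands still between calls to the robot, and variables do not carry over. Pictures are saved under pics/ and viewed, and the job is handed in when it is done.

```bash
mkdir -p pics; ls; python3 - <<'E'
from station import telemetry, vision
import cv2, numpy as np
o=telemetry.get_obs(); print({k:np.round(v,4).tolist() for k,v in o.items()})
for n in ["scene","side"]:
    c=vision.camera(n); cv2.imwrite(f"pics/{n}0.png",c["img"][:,:,::-1]); np.savez(f"{n}0.npz",**c)
    print(n,c["vertical_fov"],c["cx"],c["cy"],np.round(c["extrinsics"],3).tolist())
E
```

```text
pics
{'time_s': 0.0, 'qpos': [-1.3306, 0.3005, 1.5216, -0.0001, 1.3207, -0.0666], 'joint_vel': [0.0013, -0.0002, -0.0009, 0.0006, 0.0002, -0.0016], 'tau': [0.0039, -53.18, -35.2735, 0.071, 0.0244, -0.0001], 'ee_pos': [0.166, -0.5241, 0.2239], 'eef_rot': [-3.1404, -0.0, 0.3068], 'force': [-0.096, -0.3548, -0.4445], 'moment': [-0.0528, 0.0071, 0.0007], 'grip_width': 0.0937}
scene 47.74918560661893 323.8325745742447 234.20052958637515 [[0.183, 0.748, -0.638, 1.301], [0.983, -0.143, 0.114, -0.154], [-0.006, -0.648, -0.762, 1.045], [0.0, 0.0, 0.0, 1.0]]
side 52.27207442870403 325.06405598202423 235.4359580001743 [[0.998, -0.038, 0.056, 0.457], [-0.065, -0.751, 0.657, -0.612], [0.017, -0.659, -0.752, 0.787], [0.0, 0.0, 0.0, 1.0]]
```

View pics/scene0.png

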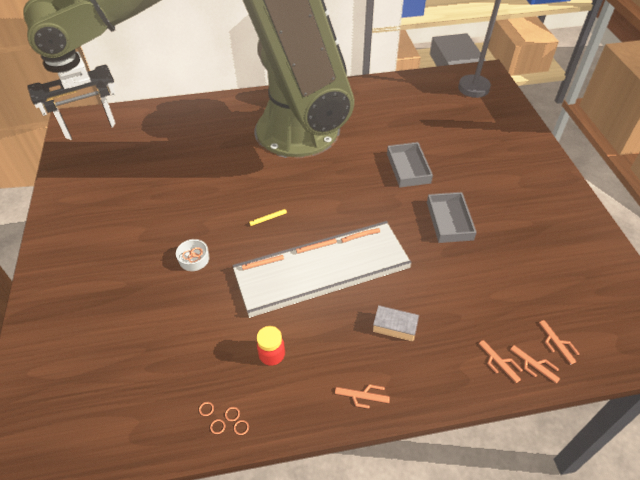

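View pics/side0.png

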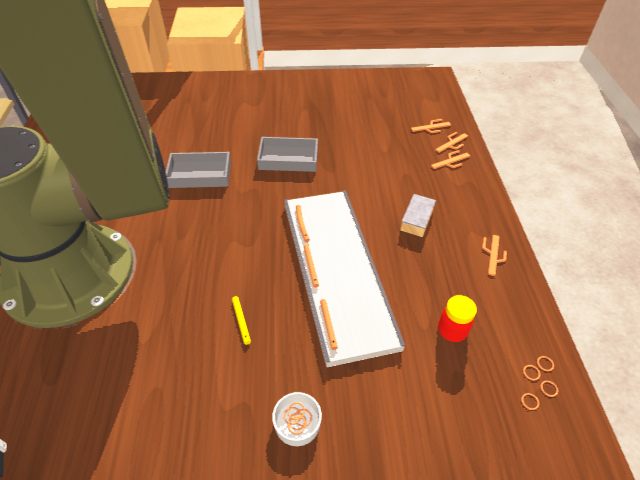

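The scene picture shows three bars on the plate at about (262,262), (316,246) and (361,236). The grey trays are at (410,165) and (452,218), the second being farther from the base. The tin is at (193,255), the jar at (271,346) and the block at (396,323).

```bash
cat > h.py <<'E'
import numpy as np, cv2
def pts(c,E=None):
    d=c["depth"]; f=240/np.tan(np.radians(float(c["vertical_fov"]))/2)
    v,u=np.mgrid[:480,:640]
    P=np.stack([(u-c["cx"])/f*d,(v-c["cy"])/f*d,d],-1)
    E=c["extrinsics"] if E is None else E
    return P@E[:3,:3].T+E[:3,3]
def comps(mask,mn=40):
    n,l,s,ce=cv2.connectedComponentsWithStats(mask.astype(np.uint8),connectivity=8)
    return [(l==i,s[i],ce[i]) for i in range(1,n) if s[i,4]>=mn]
E
python3 - <<'E'
from h import *
for n in ["scene","side"]:
    c=np.load(n+"0.npz"); P=pts(c); hsv=cv2.cvtColor(c["img"],cv2.COLOR_RGB2HSV); H,S,V=cv2.split(hsv)
    ok=(c["depth"]>0)
    z=P[...,2]
    tab=ok&(abs(P[...,0]-.5)<.2)&(abs(z)<.01); print(n,"table z",np.median(z[tab]))
    m=ok&(S<60)&(V>140)&(z>.01)&(z<.03)&(P[...,0]>.2)&(P[...,0]<.8)
    for k,s,ce in sorted(comps(m,300),key=lambda t:-t[1][4])[:3]:
        q=P[k]; r=cv2.minAreaRect(q[:,:2].astype(np.float32)*1000); print(" plate?",s[4],r,np.median(q[:,2]))
    m=ok&(S>90)&(V>120)&(H<18)&(z>.018)&(z<.05)&(P[...,0]>.25)&(P[...,0]<.75)
    for k,s,ce in comps(m,40):
        q=P[k]; r=cv2.minAreaRect(q[:,:2].astype(np.float32)*1000); print(" cop",s[4],np.round(ce),np.round(r[0]),np.round(r[1]),round(r[2],1),"zmax",np.percentile(q[:,2],95))
    m=ok&(S<70)&(V>40)&(V<170)&(z>.022)&(z<.045)&(P[...,0]>.1)&(P[...,0]<.8)
    for k,s,ce in comps(m,100):
        q=P[k]; r=cv2.minAreaRect(q[:,:2].astype(np.float32)*1000); print(" grey",s[4],np.round(ce),np.round(r[0]),np.round(r[1]),round(r[2],1),np.median(q[:,2]))
    m=ok&(z>.025)&(P[...,0]>.25)&(P[...,0]<1)&(abs(P[...,1])<.5)
    for k,s,ce in comps(m,100):
        q=P[k]; r=cv2.minAreaRect(q[:,:2].astype(np.float32)*1000); print(" high",s[4],np.round(ce),np.round(r[0]),np.round(r[1]),round(r[2],1),np.percentile(q[:,2],95))
c=np.load("side0.npz"); cv2.imwrite("pics/sidecrop.png",cv2.resize(c["img"][180:370,270:420,::-1],None,fx=3.1,fy=3.1,interpolation=cv2.INTER_CUBIC))
E
```

```text
scene table z -0.0002528888879634872
 plate? 7389 ((534.1224365234375, -22.264007568359375), (144.5384979248047, 401.3285827636719), 9.91537094116211) 0.01967252689206389
 cop 168 [360. 234.] [467.  87.] [ 16. 100.] 11.5 zmax 0.03402893933423915
 cop 187 [316. 245.] [477. -26.] [ 21. 103.] 9.9 zmax 0.034492937716657665
 cop 43 [195. 253.] [ 443. -315.] [27. 29.] 89.4 zmax 0.0276892642083586
 cop 195 [262. 262.] [ 503. -161.] [21. 99.] 8.9 zmax 0.0337624598707948
 cop 64 [387. 330.] [736.  82.] [59.  6.] 62.0 zmax 0.028153361299908804
 grey 343 [409. 162.] [229. 279.] [ 93. 150.] 88.9 0.028039937565358164
 grey 421 [451. 215.] [442. 328.] [ 92. 146.] 84.1 0.02808219051821803
 high 825 [266.  19.] [254. -82.] [13. 60.] 6.0 0.5304035782473365
 high 122 [415. 175.] [278. 279.] [91. 52.] 89.5 0.03387515132312523
 high 336 [451. 215.] [442. 328.] [ 92. 146.] 84.1 0.032485528184949264
 high 168 [360. 234.] [467.  86.] [ 16. 101.] 11.5 0.03402893933423915
 high 186 [316. 245.] [477. -28.] [ 23. 100.] 9.8 0.03449344118112729
 high 198 [191. 252.] [ 446. -324.] [76. 75.] 84.0 0.034390235638624
[... 1191 characters left out ...]
 115 [321. 333.] [ 489. -169.] [  4. 123.] 9.8 0.023543721069465673
 high 1832 [101.  42.] [256. -89.] [12. 73.] 0.0 0.574434243065082
 high 403 [287. 150.] [441. 330.] [ 97. 140.] 84.7 0.03237076802059498
 high 173 [220. 165.] [275. 282.] [94. 49.] 89.6 0.032515612544664355
 high 753 [419. 212.] [720. 108.] [94. 50.] 63.1 0.03459584426480835
 high 205 [302. 223.] [466.  88.] [ 14. 102.] 9.0 0.03386474944646765
 high 250 [311. 266.] [480. -25.] [ 12. 101.] 8.8 0.033695949807768674
 high 1093 [458. 315.] [ 732. -169.] [53. 53.] 83.1 0.07671597931814884
 high 334 [329. 324.] [ 505. -157.] [ 12. 100.] 8.0 0.03361643240100459
 high 421 [297. 415.] [ 445. -322.] [75. 75.] 86.5 0.03384761886701593
```

View pics/sidecrop.png

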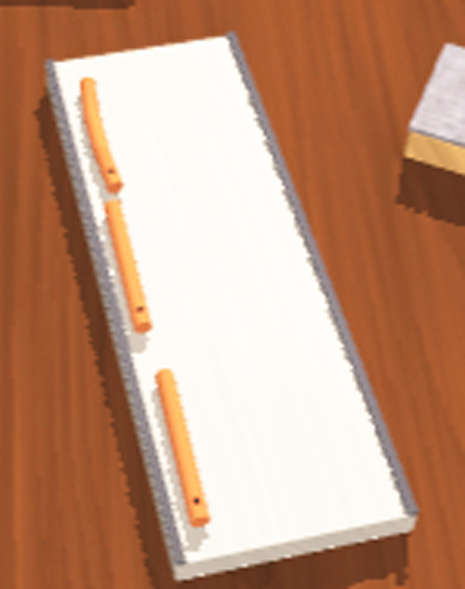

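The close-up shows the dimples at the near (robot's right) end of each bar, and the upper (left) bar looks bowed. I'll move the gripper over the plate, shut it, and look with the wrist camera.

```bash
python3 -m creep '[[[9,-7.6,0],-10.3,0],[[9,-7.6,0],-10.3,0],[[9,-7.6,0],-10.3,0],[[9,-7.6,0],-10.3,0],[[9,-7.6,0],-10.3,0],[[9,-7.6,0],-10.3,0],[[9,-7.6,0],-10.3,0],[[9,-7.6,0],-10.3,0],[[9,-7.6,0],-10.3,0],[[9,-7.6,0],-10.3,0],[[9,-7.6,0],-10.3,0],[[9,-7.6,0],-10.3,0]]' 5
cat >> h.py <<'E'
from scipy.spatial.transform import Rotation as Ro
def wrist():
    from station import telemetry, vision
    o=telemetry.get_obs(); c=vision.camera("wrist")
    T=np.eye(4); T[:3,:3]=Ro.from_euler("xyz",o["eef_rot"]).as_matrix(); T[:3,3]=o["ee_pos"]
    return o,c,T@c["hand_eye"]
E
python3 - <<'E'
from h import *
o,c,E=wrist(); print(o["time_s"],o["ee_pos"],o["eef_rot"],o["force"],o["qpos"]); cv2.imwrite("pics/w1.png",c["img"][:,:,::-1]); np.savez("w1.npz",E=E,**c)
print(E.round(3), c["vertical_fov"])
E
```

```text
time_s: 1.3
ee_pos: [0.4811, -0.0236, 0.2243]
eef_rot: [-3.141, -0.0, 1.746]
force: [0.5, -0.4, 0.3]
grip_width: 0.0019
1.3 [ 0.48111692 -0.02361922  0.22428201] [-3.14143718e+00 -1.63555675e-04  1.74629643e+00] [ 0.45349573 -0.38210729  0.34186468] [-1.25165588e-01  1.47463292e-01  1.70788092e+00  1.14784162e-04
  1.28644537e+00 -3.00697917e-01]
[[ 0.985  0.167  0.048  0.466]
 [ 0.174 -0.946 -0.274  0.057]
 [-0.001  0.278 -0.96   0.386]
 [ 0.     0.     0.     1.   ]] 63.167385828094346
```

View pics/w1.png

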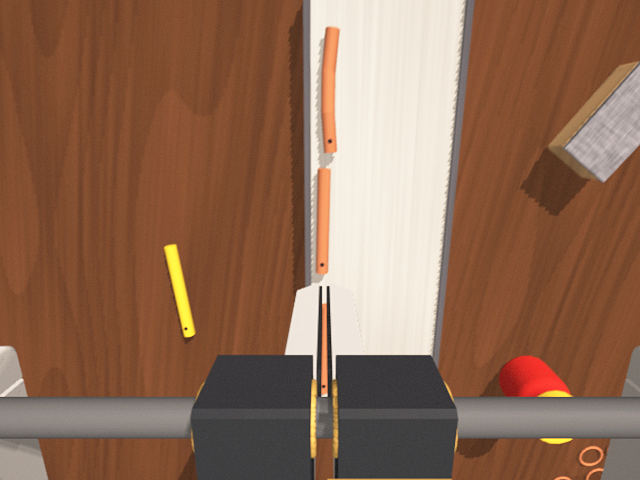

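The wrist picture shows the left bar bowed towards the robot, with its middle at about (327,90). The middle bar is straight at (323,220), and the right one is mostly hidden under the fingers. Next I'll measure them.

```bash
cat >> h.py <<'E'
PC=np.array([.533,-.021]); YAW=np.radians(9.8)
def toplate(xy,pc=PC):
    d=np.asarray(xy)-pc; c,s=np.cos(YAW),np.sin(YAW); return np.stack([d[...,0]*c+d[...,1]*s,-d[...,0]*s+d[...,1]*c],-1)
def bars(c,E,zmin=.018,zmax=.05,mn=60):
    P=pts(c,E); H,S,V=cv2.split(cv2.cvtColor(c["img"],cv2.COLOR_RGB2HSV)); z=P[...,2]
    m=(c["depth"]>0)&(S>90)&(V>120)&(H<18)&(z>zmin)&(z<zmax)&(abs(toplate(P[...,:2])[...,0])<.07)&(abs(toplate(P[...,:2])[...,1])<.2)
    for k,s,ce in comps(m,mn):
        q=P[k]; pl=toplate(q[:,:2]); lo,hi=np.percentile(pl[:,1],[1,99]); 
        fit=np.polyfit(pl[:,1],pl[:,0],1); mid=(lo+hi)/2
        t=np.linspace(lo,hi,6); xs=[np.median(pl[(pl[:,1]>=a)&(pl[:,1]<=b),0]) for a,b in zip(t[:-1],t[1:])]
        xm=np.array([ (xs[2]),mid]); cs,sn=np.cos(YAW),np.sin(YAW); w=PC+[xm[0]*cs-xm[1]*sn,xm[0]*sn+xm[1]*cs]
        print("px",ce.round(),"plate y",[round(lo,4),round(hi,4)],"x along",np.round(xs,4),"slope deg",round(np.degrees(np.arctan(fit[0])),1),"mid world",w.round(4),"ztop",np.percentile(q[:,2],90).round(4))
E
python3 - <<'E'
from h import *
c=np.load("w1.npz"); E=c["E"]; bars(c,E)
P=pts(c,E); H,S,V=cv2.split(cv2.cvtColor(c["img"],cv2.COLOR_RGB2HSV)); z=P[...,2]
pl=(S<60)&(V>140)&(abs(z-.02)<.008); print("plate z",np.median(z[pl]))
st=(S<90)&(V<140)&(z>.012)&(z<.03)&(P[...,0]>.3)&(P[...,0]<.7)
for k,s,ce in comps(st,150):
    q=P[k]; f=np.polyfit(q[:,1],q[:,0],1); print("strip",ce.round(),q.mean(0).round(4),np.degrees(np.arctan(f[0])),toplate(q[:,:2]).mean(0))
c=np.load("side0.npz"); bars(c,c["extrinsics"]);c=np.load("scene0.npz"); bars(c,c["extrinsics"])
E
```

```text
px [329.  89.] plate y [np.float64(0.0713), np.float64(0.1686)] x along [-0.0482 -0.0493 -0.0494 -0.0487 -0.0472] slope deg 0.8 mid world [0.4639 0.0888] ztop 0.0338
px [323. 220.] plate y [np.float64(-0.0429), np.float64(0.0549)] x along [-0.055  -0.0541 -0.0537 -0.0533 -0.0525] slope deg 0.9 mid world [ 0.4791 -0.0242] ztop 0.0337
px [324. 352.] plate y [np.float64(-0.1782), np.float64(-0.08)] x along [-0.0521 -0.0522 -0.0527 -0.0528 -0.0519] slope deg -0.2 mid world [ 0.503  -0.1572] ztop 0.0339
plate z 0.021401215577218302
strip [306. 136.] [0.4522 0.0457 0.0242] -9.646944791641257 [-0.06830375  0.07946389]
strip [452. 174.] [0.5898 0.0336 0.0244] -9.683082679012172 [0.06521497 0.04411869]
px [301. 224.] plate y [np.float64(0.0685), np.float64(0.1679)] x along [-0.0487 -0.0517 -0.0527 -0.0509 -0.0479] slope deg 0.3 mid world [0.461  0.0865] ztop 0.0329
px [310. 267.] plate y [np.float64(-0.0445), np.float64(0.0644)] x along [-0.0553 -0.0567 -0.0565 -0.0557 -0.055 ] slope deg 0.2 mid world [ 0.4756 -0.0208] ztop 0.0326
px [328. 326.] plate y [np.float64(-0.1788), np.float64(-0.0808)] x along [-0.0535 -0.0532 -0.0534 -0.0527 -0.0523] slope deg 0.4 mid world [ 0.5025 -0.158 ] ztop 0.0329
px [360. 234.] plate y [np.float64(0.0694), np.float64(0.1656)] x along [-0.0447 -0.0462 -0.0462 -0.0466 -0.0437] slope deg 0.1 mid world [0.4674 0.0869] ztop 0.0334
px [316. 245.] plate y [np.float64(-0.0461), np.float64(0.0531)] x along [-0.0527 -0.0505 -0.0506 -0.0501 -0.0498] slope deg 1.1 mid world [ 0.4825 -0.0262] ztop 0.0334
px [262. 262.] plate y [np.float64(-0.1808), np.float64(-0.0839)] x along [-0.0484 -0.0487 -0.0482 -0.0484 -0.0471] slope deg 1.4 mid world [ 0.508  -0.1596] ztop 0.0332
```

```bash
python3 -m creep '[[[0,-0.23,0.8],0,0],[[0,-0.23,1.6],0,0],[[0,-0.23,2.3],0,0],[[0,-0.23,2.9],0,0],[[0,-0.23,3.2],0,0],[[0,-0.23,3.36],0,0],[[0,-0.23,3.36],0,0],[[0,-0.23,3.36],0,0]]'
python3 - <<'E'
from station import telemetry
import numpy as np
o=telemetry.get_obs();print(o["ee_pos"],o["force"])
E
```

```text
time_s: 2.15
ee_pos: [0.4694, -0.0282, 0.0572]
eef_rot: [3.141, 0.0, 1.745]
force: [0.3, -0.0, 1.0]
grip_width: 0.0005
[ 0.46939817 -0.02822598  0.05717855] [ 0.26678227 -0.02260197  1.00262952]
```

```bash
for i in 1; do python3 -m creep '[[[0.05,0,0.04],0,0],[[0.05,0,0.08],0,0],[[0.05,0,0.08],0,0]]'; done; python3 -m creep '[[[0,0,0.02],0,0],[[0,0,0.02],0,0]]'
```

```text
time_s: 2.45
ee_pos: [0.4686, -0.0256, 0.0526]
eef_rot: [3.141, 0.0, 1.745]
force: [-0.9, 0.1, 0.6]
grip_width: 0.0005
time_s: 2.65
ee_pos: [0.4686, -0.0257, 0.0515]
eef_rot: [3.142, 0.0, 1.745]
force: [0.5, -0.4, 0.2]
grip_width: 0.0005
```

```bash
python3 -m creep '[[[0,0,0.01],0,0],[[0,0,0.01],0,0]]'
```

```text
time_s: 2.85
ee_pos: [0.4685, -0.0257, 0.0509]
eef_rot: [-3.141, -0.0, 1.745]
force: [0.3, 0.2, -0.3]
grip_width: 0.0006
```

```bash
python3 -m creep '[[[0,0,0.006],0,0],[[0,0,0.006],0,0]]'
```

```text
time_s: 3.05
ee_pos: [0.4686, -0.0257, 0.0506]
eef_rot: [-3.142, -0.0, 1.745]
force: [0.1, -0.3, -0.6]
grip_width: 0.0003
```

```bash
python3 -m creep '[[[0,0,0.006],0,0],[[0,0,0.006],0,0]]'
```

```text
time_s: 3.25
ee_pos: [0.4685, -0.0257, 0.0503]
eef_rot: [-3.142, -0.0, 1.745]
force: [0.4, -0.4, 0.6]
grip_width: 0.0006
```

```bash
python3 -m creep '[[[0,0,0.006],0,0],[[0,0,0.006],0,0]]'
```

```text
time_s: 3.45
ee_pos: [0.4685, -0.0257, 0.05]
eef_rot: [-3.142, -0.0, 1.745]
force: [-0.6, 0.5, -0.2]
grip_width: 0.0004
```

```bash
python3 -m creep '[[[0,0,0.006],0,0],[[0,0,0.006],0,0]]'
```

```text
time_s: 3.65
ee_pos: [0.4685, -0.0257, 0.0497]
eef_rot: [-3.142, -0.0, 1.745]
force: [-0.2, 0.3, -0.8]
grip_width: 0.0003
```

```bash
python3 -m creep '[[[0,0,0.006],0,0],[[0,0,0.006],0,0]]'
```

```text
time_s: 3.85
ee_pos: [0.4686, -0.0257, 0.0494]
eef_rot: [-3.142, -0.0, 1.745]
force: [-0.7, 0.1, 0.1]
grip_width: 0.0006
```

```bash
python3 - <<'E'
from h import *
o,c,E=wrist(); cv2.imwrite("pics/w2.png",c["img"][:,:,::-1]); bars(c,E)
from station import vision
c=vision.camera("side"); cv2.imwrite("pics/s2.png",cv2.resize(c["img"][150:360,240:440,::-1],None,fx=2.8,fy=2.8,interpolation=cv2.INTER_CUBIC))
E
```

```text
px [360.  84.] plate y [np.float64(0.0704), np.float64(0.1388)] x along [-0.049  -0.0498 -0.0507 -0.0506 -0.0503] slope deg -1.5 mid world [0.4652 0.0735] ztop 0.0337
px [348. 248.] plate y [np.float64(0.0027), np.float64(0.0552)] x along [-0.0499 -0.0538 -0.0541 -0.0541 -0.0538] slope deg -1.6 mid world [ 0.4747 -0.0017] ztop 0.0335
```

View pics/w2.png

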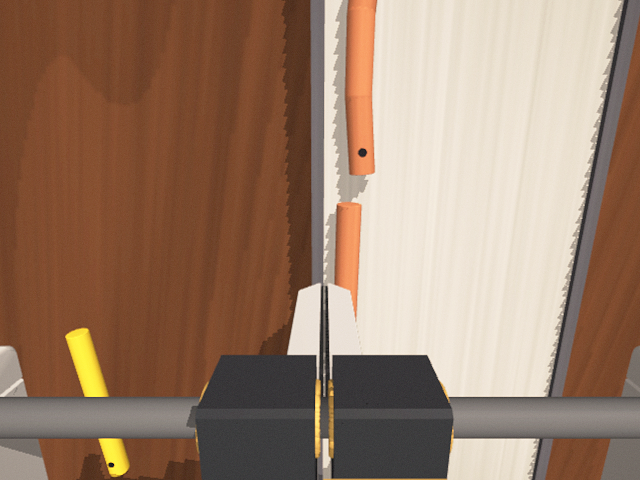

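View pics/s2.png

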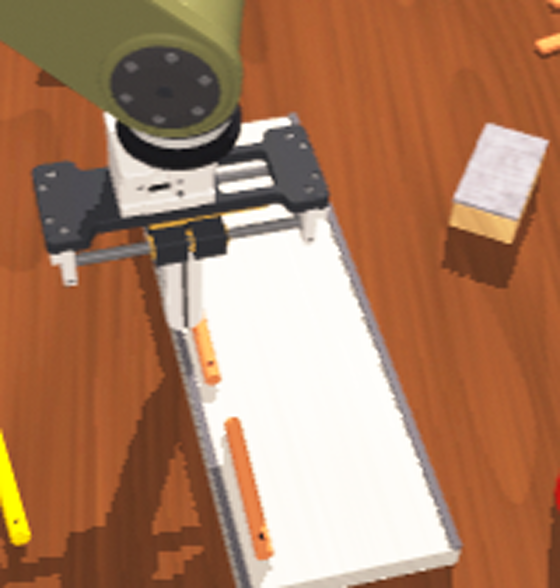

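The side picture shows the finger on the bar's near side. The wrist picture shows the fingertip spanning columns about 300-352 and the bar 336-360. I'll zoom in on the tip before pressing further.

```bash
python3 - <<'E'
import cv2
i=cv2.imread("pics/w2.png"); cv2.imwrite("pics/w2z.png",cv2.resize(i[260:370,270:390],None,fx=5,fy=5,interpolation=cv2.INTER_CUBIC))
E
```

```text
(no output)
```

View pics/w2z.png

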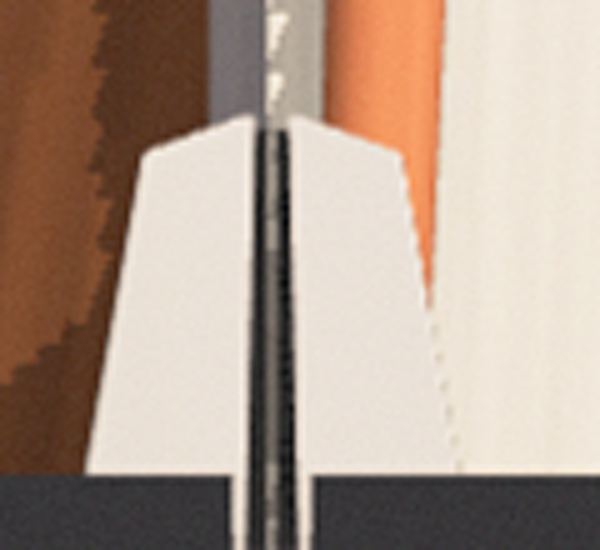

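```bash
python3 - <<'E'
from h import *
o,c,E=wrist(); d=c["depth"]
P=pts(c,c["hand_eye"])
for v in range(282,352,5):
    print(v,[ (int(u),(P[v,u]*1000).round(1).tolist()) for u in (300,308,316,320,330,340,348) if d[v,u]>0 and P[v,u,2]<.017])
E
```

```text
282 [(348, [11.2, 11.1, 16.1])]
287 [(308, [10.2, -8.3, 12.4]), (316, [9.6, -4.5, 13.7]), (320, [8.7, -2.6, 15.8]), (330, [9.9, 2.2, 13.0]), (340, [10.0, 7.0, 12.9]), (348, [8.3, 11.1, 16.8])]
292 [(300, [9.9, -11.8, 7.0]), (308, [10.4, -8.0, 5.7]), (316, [10.1, -4.4, 6.4]), (320, [8.1, -2.6, 11.2]), (330, [10.0, 2.1, 6.6]), (340, [10.6, 6.7, 5.3]), (348, [10.2, 10.5, 6.2])]
297 [(300, [10.0, -11.5, 1.1]), (308, [10.0, -7.9, 1.0]), (316, [9.8, -4.3, 1.4]), (320, [8.3, -2.5, 4.7]), (330, [9.3, 2.1, 2.5]), (340, [9.9, 6.6, 1.2]), (348, [9.8, 10.2, 1.5])]
302 [(300, [9.6, -11.2, -3.5]), (308, [10.1, -7.6, -4.6]), (316, [10.5, -4.1, -5.4]), (320, [8.5, -2.4, -1.1]), (330, [9.9, 2.0, -4.2]), (340, [10.2, 6.3, -4.8]), (348, [10.2, 9.8, -4.8])]
307 [(300, [10.3, -10.8, -10.1]), (308, [10.0, -7.5, -9.5]), (316, [10.8, -4.0, -11.1]), (320, [8.3, -2.4, -5.9]), (330, [10.1, 1.9, -9.6]), (340, [10.2, 6.1, -9.9]), (348, [10.1, 9.6, -9.6])]
312 [(300, [9.6, -10.6, -13.3]), (308, [10.1, -7.3, -14.4]), (316, [10.2, -3.9, -14.6]), (320, [8.8, -2.3, -11.7]), (330, [9.9, 1.8, -14.0]), (340, [10.3, 6.0,
[... 700 characters left out ...]
, -30.8]), (320, [8.4, -2.2, -28.1]), (330, [9.9, 1.6, -30.7]), (340, [10.1, 5.3, -31.1]), (348, [9.9, 8.3, -30.8])]
337 [(300, [9.9, -9.4, -34.5]), (308, [10.0, -6.5, -34.7]), (316, [10.0, -3.5, -34.7]), (320, [9.1, -2.1, -33.0]), (330, [9.7, 1.6, -34.0]), (340, [9.8, 5.2, -34.2]), (348, [10.0, 8.1, -34.6])]
342 [(300, [10.0, -9.2, -38.2]), (308, [10.4, -6.3, -38.8]), (316, [10.3, -3.5, -38.7]), (320, [8.3, -2.1, -35.2]), (330, [9.9, 1.5, -38.0]), (340, [9.8, 5.1, -37.7]), (348, [9.7, 7.9, -37.5])]
347 [(300, [10.4, -8.9, -42.0]), (308, [10.5, -6.1, -42.3]), (316, [10.4, -3.4, -42.1]), (320, [8.2, -2.1, -38.4]), (330, [10.4, 1.4, -42.1]), (340, [10.3, 4.9, -42.0]), (348, [9.4, 7.8, -40.5])]
```

The depth data shows that the shut fingertip is a wedge along tool y, with its outer corners about 10 mm higher. Only the pads are flat, over 16 mm along tool x. I'll turn the tool 90° so that tool x points along the rolling direction, and open the jaws about 16 mm so two pads press either side of the bar's middle.

```bash
python3 -m creep '[[[0,0,-0.5],0,0],[[0,0.07,-0.6],1,0.17],[[0,0.07,-0.6],2,0.17],[[0,0.07,-0.6],3,0.17],[[0,0.07,-0.6],4,0.17],[[0,0.07,-0.6],5.07,0.17],[[0,0.07,-0.6],6.14,0.17],[[0,0.07,-0.6],7.2,0.17],[[0,0.07,-0.6],8.2,0.17],[[0,0.07,-0.6],9.3,0.17],[[0,0.07,-0.6],10.3,0.17],[[0,0.07,-0.6],11.27,0.17]]'
python3 -m creep '[[[0,0,0.4],0,0.17],[[0,0,0.5],0,0.17],[[0,0,0.5],0,0.17]]'
python3 - <<'E'
from h import *
o,c,E=wrist(); cv2.imwrite("pics/w3.png",c["img"][:,:,::-1]); print(o["ee_pos"],o["eef_rot"],toplate(o["ee_pos"][:2]),o["force"])
from station import vision
c=vision.camera("side"); bars(c,c["extrinsics"])
E
```

```text
time_s: 5.2
ee_pos: [0.472, -0.0251, 0.0794]
eef_rot: [-3.142, -0.0, 0.166]
force: [0.3, 0.3, 1.0]
grip_width: 0.0158
time_s: 5.5
ee_pos: [0.4716, -0.025, 0.0539]
eef_rot: [-3.141, 0.002, 0.172]
force: [-0.0, -0.4, 0.8]
grip_width: 0.0161
[ 0.47158904 -0.0250401   0.0539442 ] [-3.14111037e+00  1.56870826e-03  1.71923423e-01] [-0.06120251  0.00647158] [-0.04025786 -0.36360375  0.84974332]
px [313. 278.] plate y [np.float64(-0.0456), np.float64(-0.0017)] x along [-0.0556 -0.0569 -0.0575 -0.0575 -0.0565] slope deg -3.1 mid world [ 0.4803 -0.0541] ztop 0.0329
px [328. 326.] plate y [np.float64(-0.1796), np.float64(-0.0814)] x along [-0.0542 -0.0552 -0.0544 -0.0539 -0.0529] slope deg 0.4 mid world [ 0.5016 -0.1589] ztop 0.0324
```

View pics/w3.png

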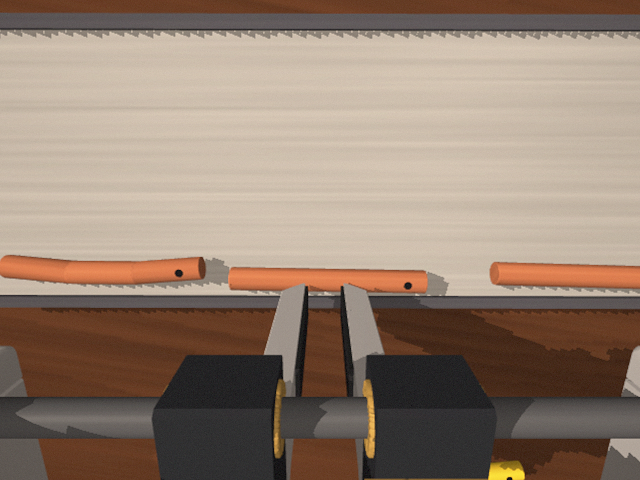

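The two pads sit over the middle of the centre bar, around (325,285). The left bar is visibly bowed towards the robot. Lowering to contact.

```bash
python3 -m creep '[[[0,0,0.04],0,0.17],[[0,0,0.04],0,0.17]]'; python3 -m creep '[[[0,0,0.01],0,0.17],[[0,0,0.01],0,0.17]]'
```

```text
time_s: 5.8
ee_pos: [0.4721, -0.0251, 0.0527]
eef_rot: [3.141, -0.0, 0.172]
force: [-0.8, -0.3, -0.5]
grip_width: 0.0158
time_s: 6.0
ee_pos: [0.472, -0.0251, 0.052]
eef_rot: [3.142, -0.0, 0.171]
force: [0.4, -0.2, -0.5]
grip_width: 0.0161
```

```bash
python3 -m creep '[[[0,0,0.006],0,0.17],[[0,0,0.006],0,0.17]]'
```

```text
time_s: 6.2
ee_pos: [0.472, -0.0251, 0.0517]
eef_rot: [-3.142, 0.0, 0.171]
force: [-0.5, -1.2, -0.8]
grip_width: 0.0159
```

```bash
python3 -m creep '[[[0,0,0.006],0,0.17],[[0,0,0.006],0,0.17]]'
```

```text
time_s: 6.4
ee_pos: [0.472, -0.0251, 0.0513]
eef_rot: [-3.142, 0.0, 0.171]
force: [0.7, -0.2, 0.2]
grip_width: 0.0161
```

```bash
python3 -m creep '[[[0,0,0.006],0,0.17],[[0,0,0.006],0,0.17]]'
```

```text
time_s: 6.6
ee_pos: [0.4721, -0.0251, 0.0512]
eef_rot: [3.142, -0.0, 0.171]
force: [0.3, 1.0, 1.1]
grip_width: 0.0161
```

```bash
python3 -m creep '[[[0,0,0.006],0,0.17],[[0,0,0.006],0,0.17]]'
```

```text
time_s: 6.8
ee_pos: [0.4722, -0.0251, 0.051]
eef_rot: [3.141, -0.001, 0.171]
force: [-1.7, 0.2, 5.0]
grip_width: 0.016
```

```bash
python3 -m creep '[[[0,0,0.006],0,0.17],[[0,0,0.006],0,0.17]]'
```

```text
time_s: 7.0
ee_pos: [0.4724, -0.0251, 0.0509]
eef_rot: [3.141, -0.001, 0.171]
force: [-0.3, 0.4, 6.9]
grip_width: 0.0161
```

Contact comes at TCP z of about 0.0511. The force is 7 N, so I'll ease off slightly and roll.

```bash
python3 -m creep '[[[0.04,0,-0.003],0,0.17],[[0.08,0,-0.003],0,0.17],[[0.12,0,-0.003],0,0.17],[[0.16,0,-0.003],0,0.17]]'
```

```text
time_s: 7.4
ee_pos: [0.4803, -0.0238, 0.051]
eef_rot: [3.141, -0.001, 0.171]
force: [0.1, 0.1, 7.4]
grip_width: 0.0159
```

```bash
python3 - <<'E'
from h import *
o,c,E=wrist(); cv2.imwrite("pics/w4.png",c["img"][200:340,:,::-1])
E
python3 -m creep '[[[0.04,0,0],0,0.17],[[0.08,0,0],0,0.17],[[0.12,0,0],0,0.17],[[0.16,0,0],0,0.17]]'; python3 - <<'E'
from h import *
o,c,E=wrist(); cv2.imwrite("pics/w5.png",c["img"][200:340,:,::-1])
a=cv2.imread("pics/w4.png");b=cv2.imread("pics/w5.png");cv2.imwrite("pics/w45.png",np.vstack([a,b]))
E
```

```text
time_s: 7.85
ee_pos: [0.4882, -0.0225, 0.0509]
eef_rot: [3.141, -0.001, 0.171]
force: [-0.5, -2.0, 6.1]
grip_width: 0.0158
```

View pics/w45.png

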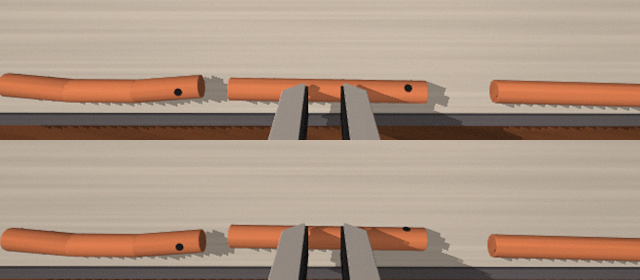

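It is rolling cleanly: the dimple has moved over to the far side at (407,228 in the lower strip). Carrying on.

```bash
python3 -m creep '[[[0.04,0,0],0,0.17],[[0.08,0,0],0,0.17],[[0.12,0,0],0,0.17],[[0.16,0,0],0,0.17],[[0.20,0,0],0,0.17],[[0.24,0,0],0,0.17]]';  python3 - <<'E'
from h import *
o,c,E=wrist(); cv2.imwrite("pics/w6.png",c["img"][180:340,:,::-1]); bars(c,E); print(toplate(o["ee_pos"][:2]))
E
```

```text
time_s: 8.5
ee_pos: [0.5, -0.0206, 0.051]
eef_rot: [3.141, -0.001, 0.171]
force: [0.6, -2.2, 6.2]
grip_width: 0.0161
px [253. 306.] plate y [np.float64(0.0304), np.float64(0.0549)] x along [-0.0363 -0.0369 -0.0369 -0.0366 -0.0366] slope deg -0.2 mid world [0.4894 0.0147] ztop 0.0334
px [324. 308.] plate y [np.float64(-0.001), np.float64(0.0147)] x along [-0.038  -0.0376 -0.0378 -0.0374 -0.0371] slope deg 3.5 mid world [ 0.4946 -0.0207] ztop 0.0336
px [400. 310.] plate y [np.float64(-0.0446), np.float64(-0.0176)] x along [-0.0378 -0.0382 -0.0387 -0.0388 -0.0384] slope deg -0.4 mid world [ 0.5002 -0.0582] ztop 0.0335
px [103. 324.] plate y [np.float64(0.0708), np.float64(0.1679)] x along [-0.0456 -0.047  -0.0474 -0.0468 -0.045 ] slope deg 0.6 mid world [0.466  0.0885] ztop 0.0335
px [562. 328.] plate y [np.float64(-0.1555), np.float64(-0.0794)] x along [-0.0498 -0.0495 -0.0489 -0.0483 -0.0484] slope deg 1.4 mid world [ 0.5049 -0.1451] ztop 0.0335
[-0.03241877  0.00602302]
```

View pics/w6.png

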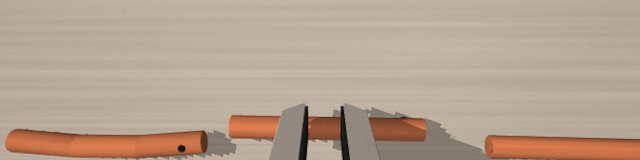

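```bash
python3 -m creep '[[[0,0,-0.1],0,0.17],[[0,0,-0.16],0,0.17],[[0,0,-0.16],0,0.17],[[0,0,-0.16],0,0.17]]';  python3 - <<'E'
from h import *
o,c,E=wrist(); cv2.imwrite("pics/w7.png",c["img"][180:340,:,::-1]); bars(c,E); print(toplate(o["ee_pos"][:2]))
E
```

```text
time_s: 8.95
ee_pos: [0.4995, -0.0203, 0.0586]
eef_rot: [-3.142, 0.0, 0.171]
force: [-0.1, -0.3, -0.5]
grip_width: 0.016
px [256. 300.] plate y [np.float64(0.0306), np.float64(0.0547)] x along [-0.0367 -0.037  -0.0368 -0.0367 -0.0367] slope deg -0.1 mid world [0.4894 0.0148] ztop 0.0336
px [323. 301.] plate y [np.float64(-0.0008), np.float64(0.0154)] x along [-0.038  -0.0371 -0.0373 -0.0373 -0.0372] slope deg 2.4 mid world [ 0.495  -0.0201] ztop 0.0335
px [397. 303.] plate y [np.float64(-0.0471), np.float64(-0.0169)] x along [-0.0382 -0.0384 -0.0384 -0.0388 -0.0381] slope deg 1.8 mid world [ 0.5006 -0.0591] ztop 0.0336
px [112. 317.] plate y [np.float64(0.0706), np.float64(0.168)] x along [-0.0456 -0.0474 -0.0475 -0.0469 -0.045 ] slope deg 0.7 mid world [0.4659 0.0885] ztop 0.0335
px [560. 321.] plate y [np.float64(-0.1609), np.float64(-0.0794)] x along [-0.0502 -0.0496 -0.0489 -0.0486 -0.0484] slope deg 1.4 mid world [ 0.5052 -0.1477] ztop 0.0335
[-0.03288381  0.00642404]
```

```bash
python3 - <<'E'
from h import *
o,c,E=wrist(); cv2.imwrite("pics/w8.png",c["img"][180:340,:,::-1]); bars(c,E); print(toplate(o["ee_pos"][:2]))
E
```

```text
px [256. 300.] plate y [np.float64(0.0306), np.float64(0.0547)] x along [-0.0366 -0.037  -0.0367 -0.0369 -0.0367] slope deg -0.2 mid world [0.4895 0.0148] ztop 0.0336
px [323. 301.] plate y [np.float64(-0.0008), np.float64(0.0154)] x along [-0.038  -0.0373 -0.0374 -0.0372 -0.0374] slope deg 2.6 mid world [ 0.495  -0.0202] ztop 0.0336
px [397. 303.] plate y [np.float64(-0.0468), np.float64(-0.0169)] x along [-0.0382 -0.0384 -0.0385 -0.0383 -0.0382] slope deg 2.0 mid world [ 0.5005 -0.0589] ztop 0.0336
px [112. 317.] plate y [np.float64(0.0706), np.float64(0.1679)] x along [-0.0456 -0.0473 -0.0475 -0.0469 -0.0451] slope deg 0.6 mid world [0.4659 0.0884] ztop 0.0335
px [560. 321.] plate y [np.float64(-0.1607), np.float64(-0.0794)] x along [-0.0501 -0.0496 -0.0489 -0.0485 -0.0484] slope deg 1.4 mid world [ 0.5052 -0.1476] ztop 0.0335
[-0.03291419  0.00640753]
```

View pics/w8.png

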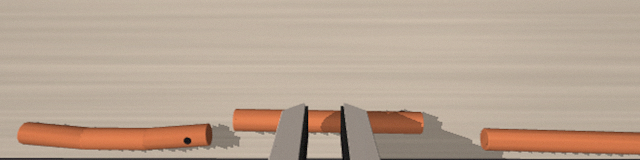

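The bar stayed put when released, at roughly 134° turned. A second short stroke will finish the half turn.

```bash
python3 -m creep '[[[-0.14,0,0],0,0.17],[[-0.14,0,0.07],0,0.17],[[-0.14,0,0.13],0,0.17],[[-0.14,0,0.148],0,0.17],[[-0.14,0,0.158],0,0.17],[[-0.14,0,0.158],0,0.17]]'; python3 -m creep '[[[0.04,0,0],0,0.17],[[0.08,0,0],0,0.17],[[0.12,0,0],0,0.17],[[0.16,0,0],0,0.17],[[0.18,0,0],0,0.17],[[0.18,0,0],0,0.17]]'; python3 -m creep '[[[0,0,-0.1],0,0.17],[[0,0,-0.5],0,0.17],[[0,0,-0.6],0,0.17],[[0,0,-0.6],0,0.17]]';  python3 - <<'E'
from h import *
o,c,E=wrist(); cv2.imwrite("pics/w9.png",c["img"][:,:,::-1]); bars(c,E); print(toplate(o["ee_pos"][:2]),o["ee_pos"])
E
```

```text
time_s: 9.65
ee_pos: [0.4931, -0.0215, 0.051]
eef_rot: [3.141, -0.001, 0.171]
force: [-1.3, 0.5, 4.8]
grip_width: 0.0158
time_s: 10.25
ee_pos: [0.5021, -0.02, 0.051]
eef_rot: [3.141, -0.001, 0.171]
force: [0.3, -0.3, 5.7]
grip_width: 0.0161
time_s: 10.65
ee_pos: [0.5019, -0.02, 0.0812]
eef_rot: [3.141, -0.001, 0.171]
force: [0.4, -0.6, -0.1]
grip_width: 0.0157
px [327. 281.] plate y [np.float64(-0.0439), np.float64(0.0541)] x along [-0.0337 -0.0324 -0.0326 -0.0318 -0.0323] slope deg 1.1 mid world [ 0.5    -0.0216] ztop 0.0335
px [133. 303.] plate y [np.float64(0.0704), np.float64(0.168)] x along [-0.0459 -0.0475 -0.0475 -0.047  -0.0451] slope deg 0.8 mid world [0.4659 0.0884] ztop 0.0335
px [551. 307.] plate y [np.float64(-0.1784), np.float64(-0.0795)] x along [-0.0505 -0.0502 -0.0495 -0.0489 -0.0486] slope deg 1.5 mid world [ 0.5062 -0.1565] ztop 0.0335
[-0.03046506  0.00628824] [ 0.50190917 -0.01998896  0.08120993]
```

View pics/w9.png

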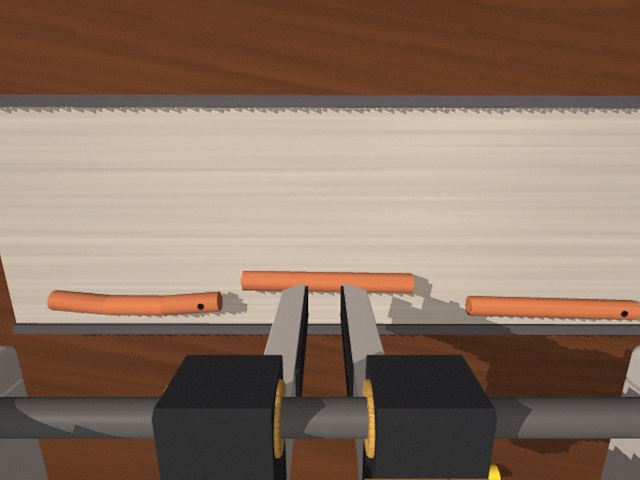

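The centre bar is turned over, with no dimple visible, at (327,281). Now to the right bar at (551,307).

```bash
python3 -m creep '[[[-0.3,0.9,0],0,0.17],[[-0.56,1.8,0],0,0.17],[[-0.56,2.7,0],0,0.17],[[-0.56,2.7,0.2],0,0.17],[[-0.56,2.7,0.45],0,0.17],[[-0.56,2.7,0.54],0,0.17],[[-0.56,2.7,0.54],0,0.17],[[-0.56,2.7,0.54],0,0.17]]';  python3 - <<'E'
from h import *
o,c,E=wrist(); cv2.imwrite("pics/w10.png",c["img"][:,:,::-1]); bars(c,E); print(toplate(o["ee_pos"][:2]),o["ee_pos"],o["force"])
E
```

```text
time_s: 11.5
ee_pos: [0.4971, -0.1569, 0.0537]
eef_rot: [-3.141, 0.0, 0.173]
force: [0.6, -0.6, -0.1]
grip_width: 0.016
px [ 79. 249.] plate y [np.float64(-0.0446), np.float64(0.0315)] x along [-0.034  -0.0338 -0.0334 -0.0333 -0.0328] slope deg 1.1 mid world [ 0.5012 -0.0331] ztop 0.0336
px [328. 280.] plate y [np.float64(-0.1787), np.float64(-0.081)] x along [-0.0506 -0.0496 -0.0493 -0.0484 -0.0486] slope deg 1.7 mid world [ 0.5065 -0.1574] ztop 0.0335
[-0.05850097 -0.12781002] [ 0.49710716 -0.15690242  0.05370005] [ 0.62449149 -0.55972128 -0.09081363]
```

View pics/w10.png

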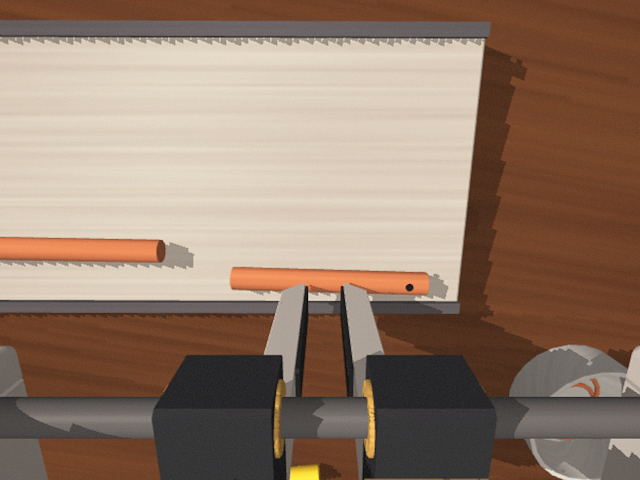

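```bash
python3 -m creep '[[[0,0,0.03],0,0.17],[[0,0,0.048],0,0.17],[[0,0,0.048],0,0.17]]'; python3 -m creep '[[[0,0,0.006],0,0.17],[[0,0,0.006],0,0.17]]'
```

```text
time_s: 11.85
ee_pos: [0.497, -0.1577, 0.0513]
eef_rot: [3.142, -0.0, 0.171]
force: [-0.1, -1.1, -0.4]
grip_width: 0.016
time_s: 12.05
ee_pos: [0.4971, -0.1578, 0.0511]
eef_rot: [3.142, -0.0, 0.171]
force: [0.2, 1.3, 1.6]
grip_width: 0.016
```

```bash
python3 -m creep '[[[0,0,0.006],0,0.17],[[0,0,0.006],0,0.17]]'
```

```text
time_s: 12.25
ee_pos: [0.4972, -0.1578, 0.051]
eef_rot: [3.141, -0.001, 0.171]
force: [0.1, 1.3, 5.4]
grip_width: 0.0163
```

Contact at 5 N. Rolling 28 mm, lifting, then looking.

```bash
python3 -m creep '[[[0.04,0,0],0,0.17],[[0.08,0,0],0,0.17],[[0.12,0,0],0,0.17],[[0.16,0,0],0,0.17],[[0.20,0,0],0,0.17],[[0.24,0,0],0,0.17],[[0.28,0,0],0,0.17]]'; python3 -m creep '[[[0.04,0,0],0,0.17],[[0.08,0,0],0,0.17],[[0.12,0,0],0,0.17],[[0.16,0,0],0,0.17],[[0.20,0,0],0,0.17],[[0.24,0,0],0,0.17],[[0.28,0,0],0,0.17],[[0.28,0,0],0,0.17]]';python3 -m creep '[[[0,0,-0.1],0,0.17],[[0,0,-0.16],0,0.17],[[0,0,-0.16],0,0.17]]';  python3 - <<'E'
from h import *
o,c,E=wrist(); cv2.imwrite("pics/w11.png",c["img"][:,:,::-1]); bars(c,E); print(toplate(o["ee_pos"][:2]),o["ee_pos"],o["force"])
E
```

```text
time_s: 12.95
ee_pos: [0.5112, -0.1556, 0.051]
eef_rot: [3.141, -0.001, 0.171]
force: [0.2, -0.8, 4.6]
grip_width: 0.0157
time_s: 13.75
ee_pos: [0.5251, -0.1534, 0.051]
eef_rot: [3.141, -0.001, 0.171]
force: [1.0, -4.0, 5.9]
grip_width: 0.0159
time_s: 14.05
ee_pos: [0.5246, -0.1528, 0.059]
eef_rot: [-3.141, -0.0, 0.171]
force: [0.3, -0.3, 0.6]
grip_width: 0.0164
px [ 83. 296.] plate y [np.float64(-0.0444), np.float64(0.0413)] x along [-0.0334 -0.033  -0.0328 -0.0323 -0.0322] slope deg 1.1 mid world [ 0.5009 -0.0281] ztop 0.0335
px [256. 298.] plate y [np.float64(-0.1045), np.float64(-0.0806)] x along [-0.0339 -0.034  -0.0341 -0.0341 -0.0339] slope deg 0.1 mid world [ 0.5151 -0.118 ] ztop 0.0335
px [324. 300.] plate y [np.float64(-0.1358), np.float64(-0.1194)] x along [-0.0352 -0.0353 -0.0351 -0.0353 -0.0352] slope deg -0.2 mid world [ 0.5201 -0.1527] ztop 0.0336
px [396. 302.] plate y [np.float64(-0.1807), np.float64(-0.1515)] x along [-0.0364 -0.0364 -0.0366 -0.0363 -0.0355] slope deg 3.0 mid world [ 0.5252 -0.1909] ztop 0.0335
[-0.03071993 -0.12849016] [ 0.52459859 -0.15284404  0.05901073] [ 0.34816879 -0.33090625  0.60955801]
```

View pics/w11.png

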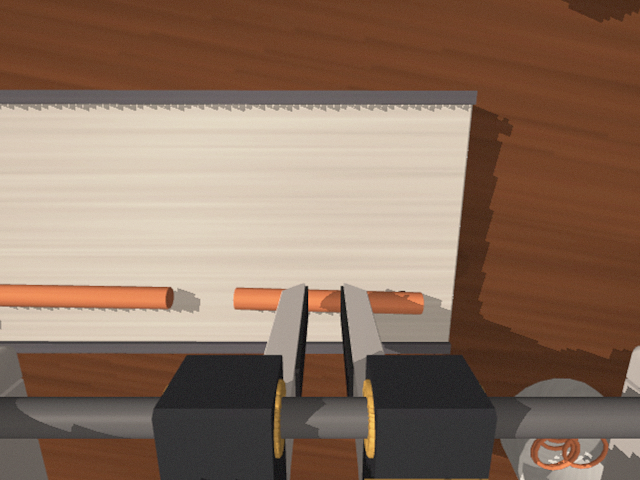

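The bar followed and stayed put. A dark speck of the dimple still shows on the far side near (402,292). Second stroke now.

```bash
python3 -m creep '[[[-0.14,0,0],0,0.17],[[-0.14,0,0.07],0,0.17],[[-0.14,0,0.13],0,0.17],[[-0.14,0,0.148],0,0.17],[[-0.14,0,0.158],0,0.17],[[-0.14,0,0.158],0,0.17]]'; python3 -m creep '[[[0.04,0,0],0,0.17],[[0.08,0,0],0,0.17],[[0.12,0,0],0,0.17],[[0.16,0,0],0,0.17],[[0.20,0,0],0,0.17],[[0.20,0,0],0,0.17]]'; python3 -m creep '[[[0,0,-0.1],0,0.17],[[0,0,-0.5],0,0.17],[[0,0,-0.6],0,0.17],[[0,0,-0.6],0,0.17]]';  python3 - <<'E'
from h import *
o,c,E=wrist(); cv2.imwrite("pics/w12.png",c["img"][:,:,::-1]); bars(c,E); print(toplate(o["ee_pos"][:2]),o["ee_pos"])
E
```

```text
time_s: 14.7
ee_pos: [0.518, -0.1541, 0.051]
eef_rot: [3.142, -0.001, 0.171]
force: [-0.4, 1.2, 4.2]
grip_width: 0.0159
time_s: 15.3
ee_pos: [0.5281, -0.1526, 0.051]
eef_rot: [3.141, -0.001, 0.171]
force: [0.6, -1.2, 4.3]
grip_width: 0.0161
time_s: 15.7
ee_pos: [0.5278, -0.1526, 0.0813]
eef_rot: [3.141, -0.001, 0.171]
force: [-0.9, -0.2, -0.1]
grip_width: 0.0161
px [328. 281.] plate y [np.float64(-0.1793), np.float64(-0.0814)] x along [-0.0314 -0.0298 -0.0299 -0.0289 -0.0292] slope deg 1.7 mid world [ 0.5257 -0.1546] ztop 0.0335
px [ 96. 286.] plate y [np.float64(-0.0444), np.float64(0.0539)] x along [-0.0335 -0.0332 -0.0329 -0.0325 -0.0322] slope deg 1.0 mid world [ 0.4997 -0.0219] ztop 0.0335
[-0.0275141  -0.12875382] [ 0.52780251 -0.15255819  0.08130226]
```

View pics/w12.png

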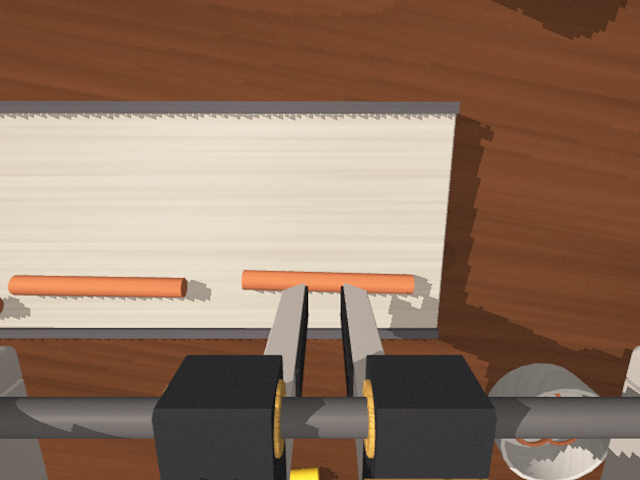

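Both straight bars are over, at level height throughout. Next is the bowed left bar. I'll raise the finger along its calculated climb (3 mm·sin θ) and check the force between short pieces.

```bash
python3 -m creep '[[[-0.3,-1,0],0,0.17],[[-0.58,-2,0],0,0.17],[[-0.58,-3,0],0,0.17],[[-0.58,-4,0],0,0.17],[[-0.58,-4.96,0],0,0.17],[[-0.58,-4.96,0.2],0,0.17],[[-0.58,-4.96,0.45],0,0.17],[[-0.58,-4.96,0.54],0,0.17],[[-0.58,-4.96,0.54],0,0.17],[[-0.58,-4.96,0.54],0,0.17]]';  python3 - <<'E'
from h import *
o,c,E=wrist(); cv2.imwrite("pics/w13.png",c["img"][:,:,::-1]); bars(c,E); print(toplate(o["ee_pos"][:2]),o["ee_pos"],o["force"])
E
```

```text
time_s: 16.75
ee_pos: [0.4569, 0.0859, 0.0536]
eef_rot: [-3.142, 0.0, 0.17]
force: [0.1, -0.2, 1.0]
grip_width: 0.0159
px [544. 252.] plate y [np.float64(-0.0356), np.float64(0.0552)] x along [-0.034  -0.0337 -0.0334 -0.0331 -0.0329] slope deg 0.9 mid world [ 0.4984 -0.017 ] ztop 0.0335
px [322. 278.] plate y [np.float64(0.0707), np.float64(0.1679)] x along [-0.0461 -0.047  -0.0479 -0.0467 -0.0457] slope deg 0.5 mid world [0.4655 0.0884] ztop 0.0335
[-0.05681438  0.11834371] [0.45687144 0.08594648 0.05364777] [ 0.10256402 -0.2435329   1.03194145]
```

View pics/w13.png

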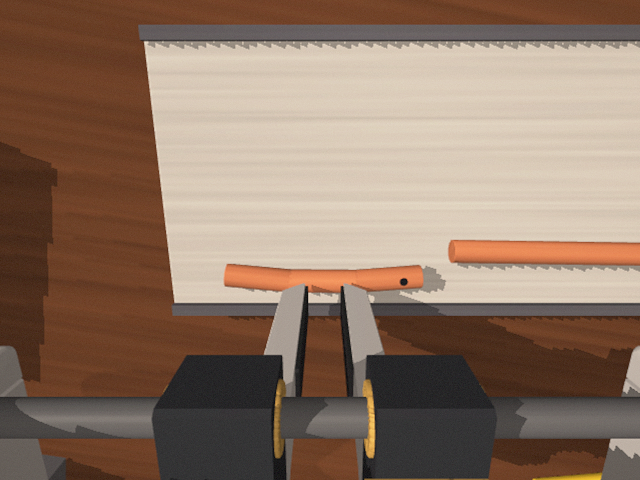

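The pads are on the straight middle part of the bent bar, at about (325,282). Pressing.

```bash
python3 -m creep '[[[0,0,0.03],0,0.17],[[0,0,0.050],0,0.17],[[0,0,0.054],0,0.17],[[0,0,0.054],0,0.17]]'; python3 -m creep '[[[0,0,0.005],0,0.17],[[0,0,0.005],0,0.17]]'
```

```text
time_s: 17.2
ee_pos: [0.4568, 0.0869, 0.0512]
eef_rot: [3.141, -0.0, 0.171]
force: [-0.4, -0.5, 1.3]
grip_width: 0.016
time_s: 17.4
ee_pos: [0.4568, 0.0869, 0.051]
eef_rot: [3.141, -0.0, 0.171]
force: [-0.4, -2.0, 3.0]
grip_width: 0.0161
```

```bash
python3 -m creep '[[[0.02,0,-0.003],0,0.17],[[0.043,0,-0.009],0,0.17],[[0.065,0,-0.014],0,0.17]]'
```

```text
time_s: 17.7
ee_pos: [0.46, 0.0875, 0.0516]
eef_rot: [3.142, -0.0, 0.171]
force: [-1.2, -2.4, 3.6]
grip_width: 0.0159
```

```bash
python3 -m creep '[[[0.035,0,-0.008],0,0.17],[[0.07,0,-0.015],0,0.17],[[0.105,0,-0.022],0,0.17],[[0.141,0,-0.028],0,0.17]]'; python3 - <<'E'
from h import *
o,c,E=wrist(); cv2.imwrite("pics/w14.png",c["img"][180:340,:,::-1]); print(o["force"])
E
```

```text
time_s: 18.1
ee_pos: [0.467, 0.0887, 0.0529]
eef_rot: [3.142, 0.0, 0.171]
force: [-1.2, -2.7, 1.9]
grip_width: 0.0162
[-1.15846798 -2.70739849  1.93523899]
```

View pics/w14.png

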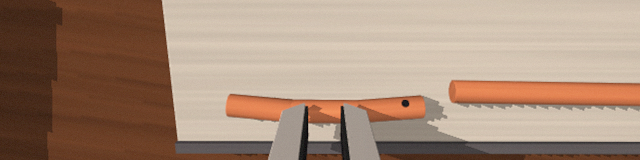

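The bar is climbing as predicted and the force is 2-4 N. Continuing.

```bash
python3 -m creep '[[[0.038,0,-0.004],0,0.17],[[0.076,0,-0.008],0,0.17],[[0.114,0,-0.011],0,0.17],[[0.152,0,-0.013],0,0.17]]'; python3 - <<'E'
from h import *
o,c,E=wrist(); cv2.imwrite("pics/w15.png",c["img"][180:340,:,::-1]); print(o["force"])
E
```

```text
time_s: 18.55
ee_pos: [0.4745, 0.09, 0.0536]
eef_rot: [3.142, -0.0, 0.171]
force: [0.0, -3.2, 3.0]
grip_width: 0.0158
[ 0.04943329 -3.1644378   3.02310241]
```

View pics/w15.png

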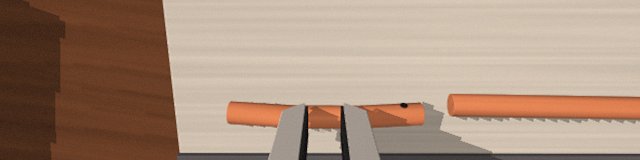

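```bash
python3 -m creep '[[[0.04,0,-0.002],0,0.17],[[0.08,0,-0.002],0,0.17],[[0.12,0,-0.001],0,0.17],[[0.158,0,0.001],0,0.17]]'; python3 -m creep '[[[0.036,0,0.003],0,0.17],[[0.072,0,0.006],0,0.17],[[0.108,0,0.010],0,0.17],[[0.14,0,0.014],0,0.17]]'; python3 - <<'E'
from h import *
o,c,E=wrist(); cv2.imwrite("pics/w16.png",c["img"][180:340,:,::-1]); print(o["force"],toplate(o["ee_pos"][:2])); bars(c,E)
E
```

```text
time_s: 19.0
ee_pos: [0.4824, 0.0914, 0.0536]
eef_rot: [3.142, -0.0, 0.171]
force: [0.4, -2.3, 4.1]
grip_width: 0.0161
time_s: 19.4
ee_pos: [0.4893, 0.0925, 0.0529]
eef_rot: [3.142, -0.0, 0.171]
force: [0.9, -4.7, 5.6]
grip_width: 0.0159
[ 0.93989842 -4.65908667  5.60977216] [-0.02377327  0.11932214]
px [252. 308.] plate y [np.float64(0.1439), np.float64(0.1694)] x along [-0.0282 -0.0291 -0.0295 -0.0295 -0.0297] slope deg -3.7 mid world [0.4773 0.1284] ztop 0.0342
px [324. 307.] plate y [np.float64(0.1123), np.float64(0.1281)] x along [-0.0283 -0.0283 -0.0283 -0.0282 -0.0281] slope deg 0.2 mid world [0.4846 0.0926] ztop 0.0354
px [397. 309.] plate y [np.float64(0.0682), np.float64(0.0961)] x along [-0.0307 -0.0306 -0.0302 -0.0298 -0.0291] slope deg 5.5 mid world [0.4892 0.0548] ztop 0.0342
px [543. 313.] plate y [np.float64(-0.0416), np.float64(0.0552)] x along [-0.0331 -0.0331 -0.0326 -0.0322 -0.032 ] slope deg 0.9 mid world [ 0.4997 -0.0199] ztop 0.0335
```

View pics/w16.png

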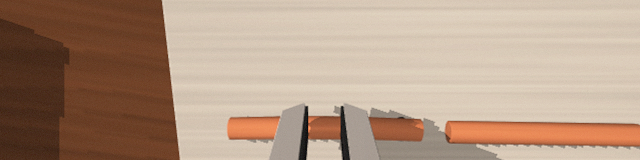

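The bow has passed over the top, with the middle now ahead of the ends. Lifting off lets it drop over.

```bash
python3 -m creep '[[[0,0,-0.05],0,0.17],[[0,0,-0.3],0,0.17],[[0,0,-0.6],0,0.17],[[0,0,-0.6],0,0.17],[[0,0,-0.6],0,0.17],[[0,0,-0.6],0,0.17],[[0,0,-0.6],0,0.17]]'; python3 - <<'E'
from h import *
o,c,E=wrist(); cv2.imwrite("pics/w17.png",c["img"][:,:,::-1]); print(o["force"],toplate(o["ee_pos"][:2])); bars(c,E)
E
```

```text
time_s: 20.15
ee_pos: [0.4887, 0.0925, 0.0823]
eef_rot: [-3.141, 0.001, 0.171]
force: [0.5, 0.6, -0.4]
grip_width: 0.0159
[ 0.53616476  0.61792789 -0.36286301] [-0.02436364  0.11942318]
px [325. 276.] plate y [np.float64(0.0705), np.float64(0.1682)] x along [-0.0258 -0.0237 -0.0231 -0.0235 -0.025 ] slope deg 0.6 mid world [0.4899 0.0927] ztop 0.0336
px [518. 290.] plate y [np.float64(-0.0441), np.float64(0.0553)] x along [-0.0338 -0.0332 -0.033  -0.0326 -0.0324] slope deg 1.0 mid world [ 0.4995 -0.0211] ztop 0.0336
```

View pics/w17.png

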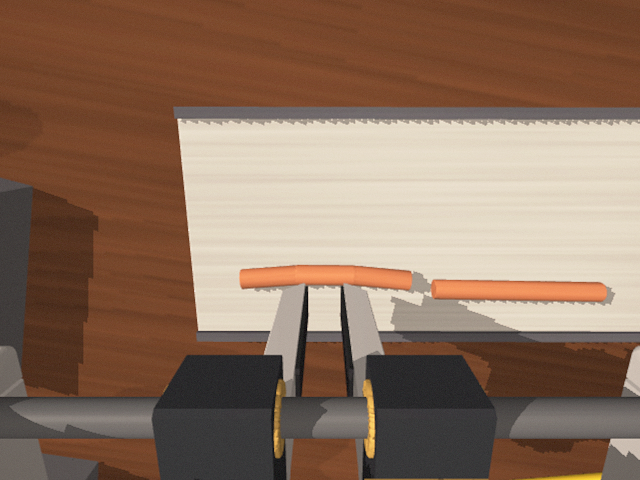

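All three bars are turned over. The left one now bows away from the robot, and its dimple is out of sight. I'll confirm with the outside cameras while turning the tool for the grasp.

```bash
python3 -m creep '[[[0,0,-0.3],-1,0.4],[[0,0,-0.3],-2,0.4],[[0,0,-0.3],-3,0.4],[[0,0,-0.3],-4,0.4],[[0,0,-0.3],-5.07,0.4],[[0,0,-0.3],-6.14,0.4],[[0,0,-0.3],-7.2,0.4],[[0,0,-0.3],-8.2,0.4],[[0,0,-0.3],-9.3,0.4],[[0,0,-0.3],-10.3,0.4],[[0,0,-0.3],-11.27,0.4],[[0,0,-0.3],-11.27,0.4]]'
python3 - <<'E'
from h import *
from station import vision
o,c,E=wrist(); cv2.imwrite("pics/w18.png",c["img"][:,:,::-1]); print(o["ee_pos"],toplate(o["ee_pos"][:2])); bars(c,E)
c=vision.camera("side"); cv2.imwrite("pics/s18.png",cv2.resize(c["img"][150:360,240:440,::-1],None,fx=2.8,fy=2.8,interpolation=cv2.INTER_CUBIC)); bars(c,c["extrinsics"])
E
```

```text
time_s: 21.4
ee_pos: [0.4888, 0.0925, 0.0975]
eef_rot: [-3.141, -0.0, 1.747]
force: [-0.2, -0.5, -0.3]
grip_width: 0.0379
[0.48884754 0.09252724 0.09754087] [-0.02418477  0.1193858 ]
px [322. 262.] plate y [np.float64(0.0708), np.float64(0.169)] x along [-0.0279 -0.026  -0.0255 -0.0256 -0.0269] slope deg 0.5 mid world [0.4875 0.0928] ztop 0.0336
px [309. 375.] plate y [np.float64(0.0269), np.float64(0.0553)] x along [-0.0346 -0.0346 -0.0352 -0.0345 -0.0345] slope deg 0.1 mid world [0.4913 0.0135] ztop 0.0335
px [308. 458.] plate y [np.float64(-0.0435), np.float64(-0.0072)] x along [-0.0358 -0.0357 -0.0356 -0.035  -0.0356] slope deg 0.5 mid world [ 0.5022 -0.0521] ztop 0.0335
px [312. 224.] plate y [np.float64(0.0697), np.float64(0.1665)] x along [-0.029  -0.0281 -0.0279 -0.0283 -0.0289] slope deg -0.5 mid world [0.4854 0.0906] ztop 0.0331
px [320. 264.] plate y [np.float64(-0.0455), np.float64(0.0552)] x along [-0.0353 -0.0381 -0.0373 -0.0367 -0.0351] slope deg 0.6 mid world [ 0.4954 -0.0226] ztop 0.0328
px [339. 324.] plate y [np.float64(-0.18), np.float64(-0.0802)] x along [-0.0348 -0.0341 -0.0349 -0.0343 -0.0328] slope deg 0.5 mid world [ 0.5207 -0.1552] ztop 0.0326
```

View pics/w18.png

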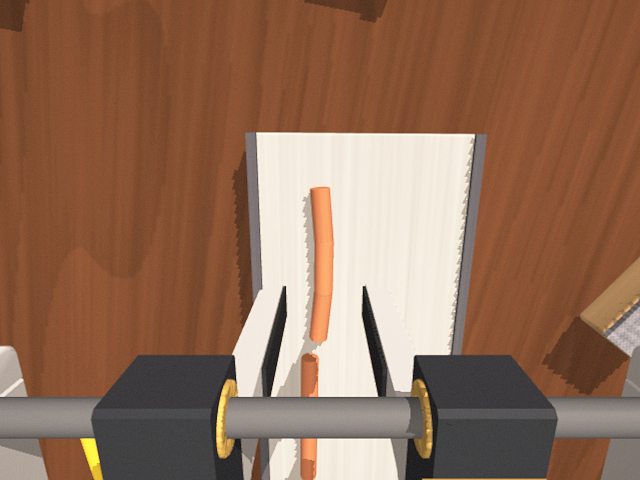

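View pics/s18.png

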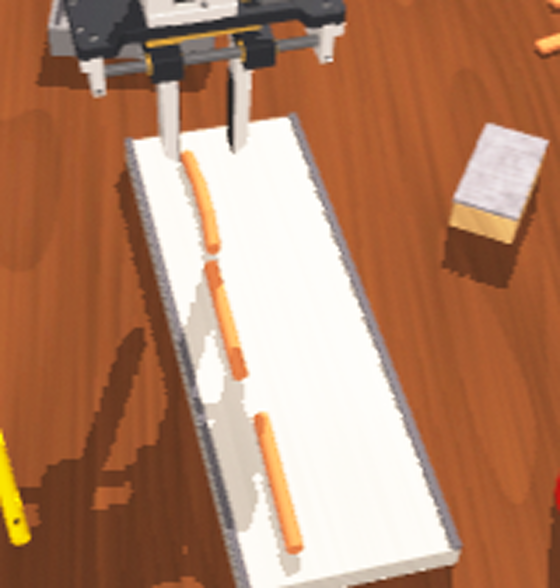

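Both pictures show all three bars dimple-down on the plate, and only the left one is bowed. Now descending to grasp it.

```bash
python3 -m creep '[[[0,-0.03,0.4],0,0.4],[[0,-0.03,0.8],0,0.4],[[0,-0.03,1.0],0,0.4],[[0,-0.03,1.09],0,0.4],[[0,-0.03,1.12],0,0.4],[[0,-0.03,1.12],0,0.4],[[0,-0.03,1.12],0,0.4]]'
```

```text
time_s: 22.2
ee_pos: [0.4879, 0.0923, 0.0425]
eef_rot: [3.141, 0.0, 1.745]
force: [-0.7, 0.0, 0.0]
grip_width: 0.0376
```

```bash
python3 -m creep '[[[0,0,0.02],0,0.4],[[0,0,0.034],0,0.3],[[0,0,0.034],0,0.2],[[0,0,0.034],0,0.1],[[0,0,0.034],0,0.0],[[0,0,0.034],0,0.0],[[0,0,0.034],0,0.0]]' 15; python3 -m creep '[[[0,0,-0.1],0,0.0],[[0,0,-0.4],0,0],[[0,0,-0.9],0,0],[[0,0,-1.5],0,0],[[0,0,-1.8],0,0],[[0,0,-1.8],0,0]]';python3 - <<'E'
from h import *
o,c,E=wrist(); cv2.imwrite("pics/w19.png",c["img"][:,:,::-1]); print(o["ee_pos"],o["grip_width"])
E
```

```text
time_s: 22.9
ee_pos: [0.4876, 0.0923, 0.0402]
eef_rot: [3.141, 0.0, 1.745]
force: [0.3, -0.1, 0.8]
grip_width: 0.0114
time_s: 23.5
ee_pos: [0.4883, 0.0924, 0.1322]
eef_rot: [3.138, 0.0, 1.745]
force: [0.4, 0.4, -2.0]
grip_width: 0.0114
[0.48834702 0.09238498 0.13221121] 0.011405644261509371
```

View pics/w19.png

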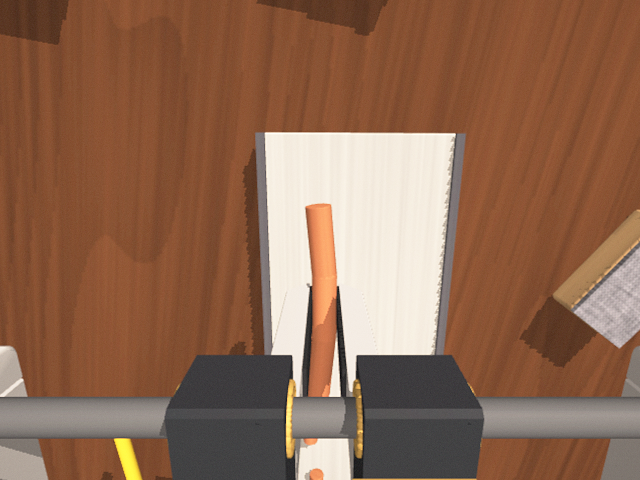

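The bent bar is held (grip width 11.4 mm) and hanging at the gap around (320,290). Moving over the far tray, the one at (0.44, 0.33), and turning the bar along its long side.

```bash
python3 -m creep '[[[0.6,-0.1,0],-1,0],[[1.2,-0.1,0],-2,0],[[1.8,-0.1,0],-3,0],[[2.4,-0.1,0],-4,0],[[3,-0.1,0],-5,0],[[3.6,-0.1,0],-6,0],[[4.2,-0.1,0],-7,0],[[4.82,-0.1,0],-8,0],[[4.82,-0.1,0],-9,0],[[4.82,-0.1,0],-9.3,0],[[4.82,-0.1,0],-9.3,0],[[4.82,-0.1,0],-9.3,0]]';python3 - <<'E'
from h import *
o,c,E=wrist(); cv2.imwrite("pics/w20.png",c["img"][:,:,::-1]); print(o["ee_pos"],o["eef_rot"],o["grip_width"])
from station import vision
P=pts(c,E); S=cv2.cvtColor(c["img"],cv2.COLOR_RGB2HSV)[...,1]; z=P[...,2]
m=(c["depth"]>0)&(S<70)&(z>.022)&(z<.04)
for k,s,ce in comps(m,100):
    q=P[k]; r=cv2.minAreaRect(q[:,:2].astype(np.float32)*1000); print(s[4],ce.round(),np.round(r[0]),np.round(r[1]),round(r[2],1))
c=vision.camera("side"); cv2.imwrite("pics/s20.png",c["img"][:300,:,::-1])
E
```

```text
time_s: 24.75
ee_pos: [0.4406, 0.3285, 0.1292]
eef_rot: [-3.141, -0.001, 3.042]
force: [0.3, 0.2, -1.1]
grip_width: 0.0114
[0.4405508  0.3284669  0.12918337] [-3.14065306e+00 -1.22172473e-03  3.04162684e+00] 0.01137776923916348
2279 [214.  29.] [286. 282.] [90. 25.] 89.3
3917 [328. 226.] [440. 331.] [ 90. 140.] 84.4
938 [ 49. 274.] [440. 126.] [ 9. 81.] 9.7
110 [ 48. 441.] [581.  86.] [ 6. 26.] 9.3
```

View pics/w20.png

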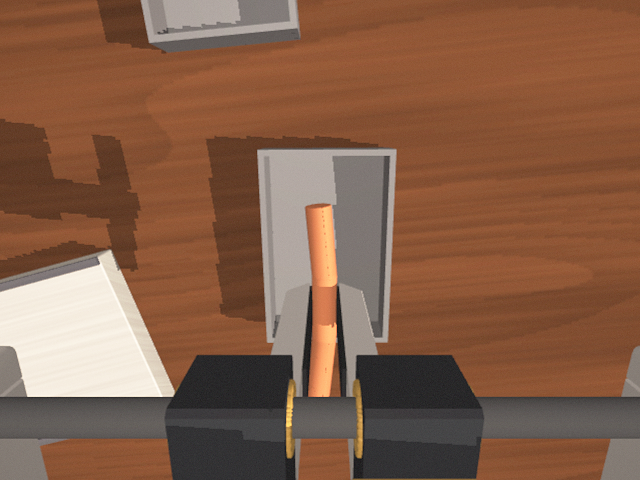

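View pics/s20.png

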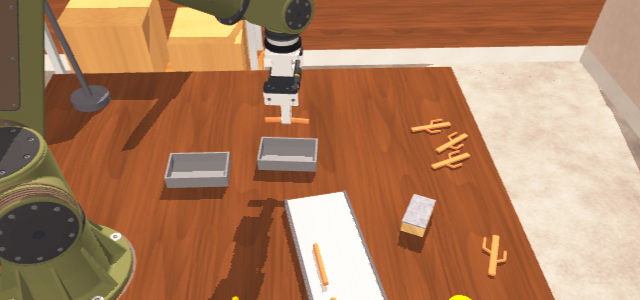

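The bar is centred and aligned over the far tray, whose centre measures (0.440, 0.331). Lowering.

```bash
python3 -m creep '[[[0,0.05,0.5],0,0],[[0,0.05,1.0],0,0],[[0,0.05,1.4],0,0],[[0,0.05,1.7],0,0],[[0,0.05,1.9],0,0],[[0,0.05,2.0],0,0],[[0,0.05,2.03],0,0],[[0,0.05,2.03],0,0],[[0,0.05,2.03],0,0]]'
```

```text
time_s: 25.75
ee_pos: [0.4414, 0.3315, 0.0293]
eef_rot: [3.141, 0.001, 3.043]
force: [-0.1, 0.7, -1.0]
grip_width: 0.0116
```

```bash
python3 -m creep '[[[0,0,0.03],0,0],[[0,0,0.06],0,0],[[0,0,0.06],0,0]]';python3 -m creep '[[[0,0,0.01],0,0],[[0,0,0.01],0,0]]'
```

```text
time_s: 26.05
ee_pos: [0.441, 0.3312, 0.0255]
eef_rot: [-3.142, -0.0, 3.044]
force: [-0.0, 0.2, -1.1]
grip_width: 0.0114
time_s: 26.25
ee_pos: [0.4411, 0.3312, 0.0251]
eef_rot: [-3.142, -0.0, 3.043]
force: [-0.3, -0.3, -1.1]
grip_width: 0.0114
```

About 1 mm above the floor. Releasing gently, then rising.

```bash
python3 -m creep '[[[0,0,0.008],0,0.14],[[0,0,0.008],0,0.2],[[0,0,0.008],0,0.28],[[0,0,0.008],0,0.3],[[0,0,0.008],0,0.3]]';python3 -m creep '[[[0,0,-0.3],0,0.3],[[0,0,-1],0,0.3],[[0,0,-2],0,0.3],[[0,0,-2.8],0,0.3],[[0,0,-3],0,0.3],[[0,0,-3],0,0.3]]'; python3 - <<'E'
from h import *
from station import vision
o,c,E=wrist(); cv2.imwrite("pics/w21.png",c["img"][:,:,::-1]); print(o["ee_pos"],o["grip_width"],o["time_s"])
P=pts(c,E); H,S,V=cv2.split(cv2.cvtColor(c["img"],cv2.COLOR_RGB2HSV)); z=P[...,2]
m=(c["depth"]>0)&(S>130)&(V>120)&(H<18)&(abs(P[...,0]-.44)<.06)&(abs(P[...,1]-.331)<.04)
for k,s,ce in comps(m,60): print(s[4],ce.round(),P[k].mean(0).round(4),np.percentile(z[k],90))
c=vision.camera("side"); cv2.imwrite("pics/s21.png",c["img"][:400,:,::-1]); bars(c,c["extrinsics"])
E
```

```text
time_s: 26.75
ee_pos: [0.4411, 0.3313, 0.0248]
eef_rot: [3.142, 0.0, 3.043]
force: [0.1, 0.3, 0.1]
grip_width: 0.0281
time_s: 27.35
ee_pos: [0.4415, 0.3316, 0.177]
eef_rot: [3.139, 0.003, 3.043]
force: [-0.2, -1.7, 0.1]
grip_width: 0.0282
[0.44151848 0.33157228 0.17698192] 0.028193332927593424 27.35
1344 [322. 228.] [0.4396 0.3306 0.0158] 0.0177873737376744
px [319. 265.] plate y [np.float64(-0.0449), np.float64(0.0524)] x along [-0.0373 -0.0377 -0.0373 -0.0372 -0.0365] slope deg 0.2 mid world [ 0.4956 -0.0236] ztop 0.033
px [339. 325.] plate y [np.float64(-0.1797), np.float64(-0.0813)] x along [-0.0342 -0.0341 -0.0347 -0.034  -0.0329] slope deg 0.3 mid world [ 0.521  -0.1555] ztop 0.0328
```

View pics/w21.png

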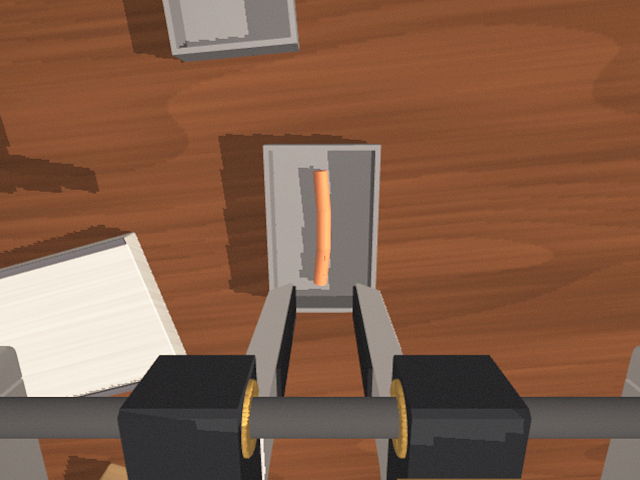

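View pics/s21.png

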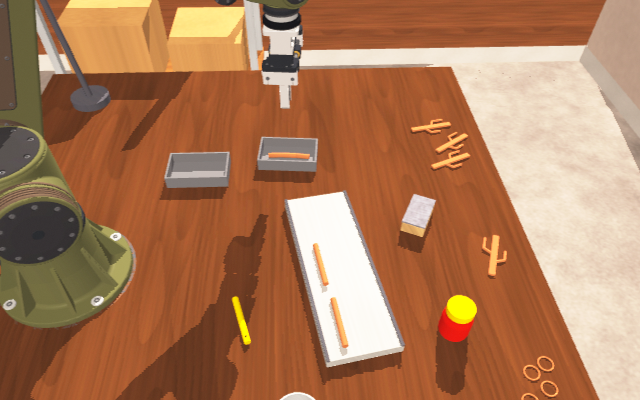

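The bent bar lies on the tray floor (top at 17 mm) at about (322,228) in the wrist picture. The two straight bars rest on the plate at (319,265) and (339,325) in the side picture, and the bystanders haven't moved. Handing in.

```bash
python3 -m creep '[[[0,0,0],0,0.3],[[0,0,0],0,0.3]]'; python3 -c "
from station import ctrl; print(ctrl.hand_in())"
```

```text
time_s: 27.65
ee_pos: [0.4407, 0.331, 0.1735]
eef_rot: [-3.14, -0.002, 3.043]
force: [0.5, 0.5, 0.2]
grip_width: 0.0286
the job is handed in; nothing more can be done
None
```

I turned all three bars over, put the one bent bar in the reject tray, and handed the job in at 27.65 s. No verdict was reported.

- **Rolling:** The shut fingertip turned out to be a wedge, so I pressed with both fingertips about 16 mm apart on each bar's middle. The two straight bars were rolled in two short strokes each, and the fingertips stayed level. Every force reading was between about 2 and 7 N; I read it only at pauses, not continuously.
- **Bent bar:** This was the left bar. Its middle climbed about 2.6 mm under the finger, and it dropped over when I lifted off. I then gripped it at the middle and laid it in the grey tray farther from the base.
- **Last checks:**
  - **Turning:** No dimple was visible on any bar after rolling.
  - **Bent bar:** It lies on the tray floor, near the tray's centre, with its top at about 17 mm.
  - **Straight bars:** Both rest on the plate and were never lifted.
  - **Bystanders:** The block and jar looked undisturbed in the last picture, and only the tin's rim was in it.
  - **Robot:** The gripper was clear of everything at hand-in.
- **Disagreements:** The cameras differed by a few millimetres on where the bars lay across the plate, and read heights 1–2 mm too high. I set the pressing height by touch instead.

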